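# Find the full salt tin by feel at the mill refill station

## Task

The hopper has run empty, so the mills will be filled from a tin: of the three identical closed tins on the counter only one is full, and you have to find it by its weight. Compare them by lifting them clear of the counter one after another, put the lighter ones gently back upright where they stood, and finish while holding the heaviest one upright in the gripper over the middle of the scoop tray, a good hand's breadth above its rim, held still and touching nothing else, so that it can be opened there. Do not tip any tin over, and leave everything else where it stands.

Things in the scene. Friction and masses are not known exactly. Their poses are not given: they have to be found in the camera images.
- tin_a: one of three outwardly identical closed steel salt tins, loose and upright on the counter: smooth round wall 60 mm diameter, lid bead 61 mm over the top 17 mm, 109 mm tall, blue band near the foot. Which one is full cannot be seen. They weigh up to 0.51 kg, the full one at least 0.13 kg more than either other. Origin: centre of its underside; z: up its axis
- tin_b: one of three outwardly identical closed steel salt tins, loose and upright on the counter: smooth round wall 60 mm diameter, lid bead 61 mm over the top 17 mm, 109 mm tall, blue band near the foot. Which one is full cannot be seen. They weigh up to 0.51 kg, the full one at least 0.13 kg more than either other. Origin: centre of its underside; z: up its axis
- tin_c: one of three outwardly identical closed steel salt tins, loose and upright on the counter: smooth round wall 60 mm diameter, lid bead 61 mm over the top 17 mm, 109 mm tall, blue band near the foot. Which one is full cannot be seen. They weigh up to 0.51 kg, the full one at least 0.13 kg more than either other. Origin: centre of its underside; z: up its axis
- scoop_tray: sturdy open rectangular steel tray fixed on the counter at the foot of the chute: 180 mm (its x) by 260 mm (its y), walls 55 mm high and 4 mm thick. Origin: centre of its underside; x, y along its sides, z up. The chute's mouth reaches over its -y end
- tray_middle (a point): point over the middle of the scoop tray, at the height of its rim (55 mm above the counter)
- station: fixed hopper on a frame with a galvanized chute. Origin: on the counter under the chute's mouth; y points level the way the chute runs down, to the tray. Chute: channel 130 mm wide over its flanges, walls 60 mm; its floor ends 20 mm past the origin (y = +0.02) at 82 mm height and climbs 35 degrees towards -y to the hopper 0.56 m away
- table: slate counter top, surface at height 0
- pepper_mill: chrome pepper mill, standing, 58 mm diameter, 180 mm tall; bystander. Origin: centre of its underside
- glass_grinder: smoked glass grinder with black head, standing, 54 mm diameter, 138 mm tall; bystander. Origin: centre of its underside
- shaker_cap: brown bakelite shaker cap, 44 mm diameter, 32 mm tall; bystander. Origin: centre of its underside
- tamping_rod: short steel tamping rod standing on its round foot, foot 42 mm diameter, 110 mm tall; bystander, it stands among the tins. Origin: centre of its underside
- funnel: aluminium funnel standing mouth down, 90 mm diameter, 85 mm tall; bystander. Origin: centre of its underside
- pinch_bowl: small white bowl, 80 mm across, 35 mm tall; bystander. Origin: centre of its underside
- salt_scoop: small aluminium hand scoop lying in the tray, 50 mm wide, about 145 mm long with its handle along its own +y, 30 mm tall; bystander. Origin: under the middle of its blade
Things that resemble listed ones, but are neither listed nor needed, are in the scene too. What is shaped like the tin_c but orange is not meant. What is shaped like the tin_a but red is not meant.

How it is judged:
By the outcome, as a careful person would: the job done as asked, in the order asked, and still so for the second after the job is handed in, while the arm keeps its last pose, push and grip.
It also fails if it takes over 64 s, if anything falls off the work surface, if the arm or the gripper's body presses on something with over 40 N, if the wrist force passes 120 N, or if a joint passes its speed limit or range.

## Robot

A 6-joint arm with a two-finger parallel gripper is mounted at the origin on the work surface. World frame = base frame: x ahead of the robot, y to its left, z up, the work surface at z = 0. Lengths are in mm, angles in degrees, forces in N, time in s.
With the tool pointing down it reaches from about 300 to 850 mm from the base axis. Payload 4.2 kg.
Tool frame: the origin (TCP) lies on the centre line of the jaws, within the pads' length; the fingertips stand 14 mm ahead of it and the grasp point (between the pads) lies 5 mm behind it; z points along the fingers, y is the direction in which the jaws open and shut (so a half turn about z gives the same grasp; the last joint's range is limited). The gripper opens to 91 mm and grips with 3 to 60 N. Pads are 32 mm wide; open, the fingers measure 118 mm over their backs; the gripper's body (76 mm by 178 mm) begins 60 mm behind the grasp point.
Start: joints at [-67.724, 18.312, 89.639, -0, 72.044, -1.146], TCP at [228.572, -527.633, 227.976] pointing down, gripper open.
Joint ranges: [-177.97, 177.97], [-48.28, 115.42], [12.27, 149.76], [-77.06, 257.06], [2.81, 150.46], [-146.56, 146.56]. Speed limits (degrees/s): [147.25, 147.25, 180, 180, 180, 180].

## Interface

Orientations are given as [roll, pitch, yaw] about the fixed x, y, z axes, in that order (R = Rz(yaw) Ry(pitch) Rx(roll)).
In Python, from workcell import env gives the robot as it stands.
- The arm moves only by the tool play_rows, never from a script. Its argument "increments" is a list of rows, each a list of 5 numbers: the shift along the world's x, y, z in mm, then the turn about the world's z in degrees, then the closure, from 0 (fully open) to 1 (shut). In form: [[x, y, z, yaw, fingers], ...]. A call has 1 to 20 rows; each row shifts and turns the commanded pose from where the row before left it; what a row does not reach is not made up. A row lasts 1/8 s, in which the tool goes at most 62.5 mm and 10.7 degrees, less where a joint would pass 70% of its speed; a pose out of reach is approached as far as the arm can. A call is refused whole if a number of a shift passes 62.5 or a number of a turn 10.7, either way. A call with a gripper value outside its range is refused whole. The fingers move at their own pace and stop on an object; "newtons" is the grip in N (left out, the last holds). Time passes only in rows, so rows that do not move let the fingers close. It gives the time, the measured TCP pose, the force and the opening at its end, in the units of the state.
- env.state(): the state, without advancing time (a new reading comes with each control period).
- env.grab_frame(name): name is "side" or "top"; returns the picture (420x560x3 uint8, red, green, blue); there is no depth.
- env.calibration(name): a dict with "fx", "fy", "cx", "cy" (pixels), "dist_coeffs" ([k1, k2, p1, p2, k3] as OpenCV has them; the pictures are not rectified), "R" (3x3) and "t" (3): a world point X has camera coordinates R X + t. Camera axes: x right, y down, z forward; pixel columns grow to the right and rows downward; lengths in mm; the calibration is good to about 2 mm. A picture is of the moment at which its call begins. calibration takes no time and is no camera call.
- env.job_done(): hands the job in, once; it reports no verdict.
The state is a dict: "time_s": time; "qpos": joint angles; "qvel": joint speeds; "effort": joint torques, N m; "ee_pos": TCP position; "ee_rot": TCP orientation; "force": force on the tool from outside, world axes, zero at the start; "torque": the same for the moment, N m; "gripper_width": finger opening in mm.
Only numpy, scipy, OpenCV 4.12 (cv2) and the standard library are available. Lean on these libraries where they do the work, as an engineer would, in place of code of your own. Each camera call takes 0.05 s, during which the arm holds its last target.

## Working session

There is one attempt and no reset: what is moved stays moved. The work goes in short steps, Python scripts to look and compute and a tool call to move; the robot and the scene stay as the last step left them, time stands still between calls to the robot, and variables do not carry over. Pictures are saved under pics/ and viewed, and the job is handed in when it is done.

Besides the shell and the picture viewer there is one more tool, called after ">>>" by a JSON object that holds its "name" and its "arguments". play_rows: Moves the arm, as the interface text tells. Its arguments: {"type":"object","properties":{"increments":{"type":"array"},"newtons":{"type":"number"}},"required":["increments"]}

```bash
mkdir -p pics; ls
python3 - <<'E'
from workcell import env
import cv2,json,pickle
s=env.state(); print(s)
for n in("side","top"):
    im=env.grab_frame(n); cv2.imwrite(f"pics/{n}0.png",im[:,:,::-1]); print(n,env.calibration(n))
E
```

```text
pics
{'time_s': 0.0, 'qpos': array([-6.77242922e+01,  1.83521914e+01,  8.97088749e+01, -1.45526038e-03,
        7.20449589e+01, -1.14624219e+00]), 'qvel': array([ 0.0921542 ,  0.10833836,  0.0711077 , -0.06468786, -0.09391641,
       -0.00490012]), 'effort': array([-1.62770622e-03, -4.12451220e+01, -2.31972992e+01,  7.24342908e-02,
        4.57026763e-02, -1.48887389e-04]), 'ee_pos': array([ 228.36030973, -527.15569227,  227.09803537]), 'ee_rot': array([-1.79893968e+02, -7.37687363e-04,  2.34223992e+01]), 'force': array([-0.3195815 ,  0.41807113,  0.11238843]), 'torque': array([ 0.02706803,  0.00859834, -0.04579012]), 'gripper_width': 91.28978699239656}
side {'fx': 491.06569117087554, 'fy': 491.06569117087554, 'cx': 276.4338965092306, 'cy': 207.70073772436595, 'dist_coeffs': array([-0.07782045,  0.        ,  0.        ,  0.        ,  0.        ]), 'R': array([[-0.67097203, -0.74130704,  0.01613741],
       [-0.58723956,  0.51798291, -0.62196737],
       [ 0.45270989, -0.42679923, -0.78287686]]), 't': array([ 364.18866114,  355.08108765, 1015.03433499])}
top {'fx': 517.7465010135395, 'fy': 517.7465010135395, 'cx': 273.85376253370833, 'cy': 215.73295140763, 'dist_coeffs': array([-0.04550862,  0.        ,  0.        ,  0.        ,  0.        ]), 'R': array([[-0.0021509 , -0.99999594, -0.00186774],
       [-0.99934682,  0.00221687, -0.03606971],
       [ 0.0360737 ,  0.00178894, -0.99934753]]), 't': array([  -6.00164057,  529.03179221, 1258.0427293 ])}
```

View pics/side0.png

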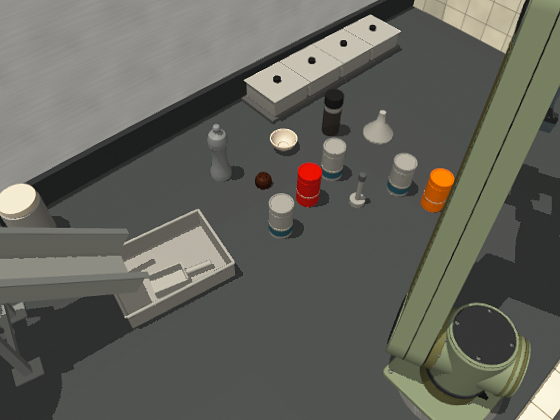

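View pics/top0.png

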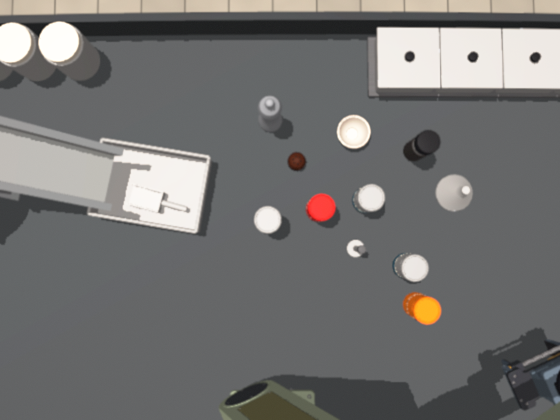

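The two views show three grey-lidded, blue-banded tins at about top (268,219), (370,198) and (413,267), or side (281,215), (333,160) and (402,174). These fit the description. The red one at top (321,208) and the orange one at top (425,309) are the look-alikes. Next I'll take enlarged crops and measure.

```bash
cat > h.py <<'E'
import numpy as np,cv2
from workcell import env
C={n:env.calibration(n) for n in("side","top")}
def ray(n,u,v):
    c=C[n];K=np.array([[c['fx'],0,c['cx']],[0,c['fy'],c['cy']],[0,0,1]])
    p=cv2.undistortPoints(np.array([[[u,v]]],float),K,np.array(c['dist_coeffs']))[0,0]
    R=np.array(c['R']);return -R.T@c['t'],R.T@np.array([p[0],p[1],1.])
def plane(n,u,v,z):
    o,d=ray(n,u,v);return o+d*(z-o[2])/d[2]
def tri(a,b):
    o,d=ray("top",*a);p,e=ray("side",*b)
    s=np.linalg.lstsq(np.c_[d,-e],p-o,rcond=None)[0];A=o+d*s[0];B=p+e*s[1]
    return (A+B)/2,np.linalg.norm(A-B)
def proj(n,X):
    c=C[n];K=np.array([[c['fx'],0,c['cx']],[0,c['fy'],c['cy']],[0,0,1]])
    return cv2.projectPoints(np.array([X],float),cv2.Rodrigues(np.array(c['R']))[0],np.array(c['t']),K,np.array(c['dist_coeffs']))[0][0,0]
E
python3 - <<'E'
import cv2,numpy as np
t=cv2.imread('pics/top0.png');s=cv2.imread('pics/side0.png')
a=cv2.resize(t[170:330,230:450],None,fx=3,fy=3,interpolation=cv2.INTER_CUBIC)
b=cv2.resize(s[130:250,250:470],None,fx=3.4,fy=3.4,interpolation=cv2.INTER_CUBIC)
cv2.imwrite('pics/c1.png',a);cv2.imwrite('pics/c2.png',b)
for n,im,pts in(('top',t,[(268,219),(370,198),(413,267)]),('side',s,[(281,202),(333,146),(404,161)])):
    hsv=cv2.cvtColor(im,cv2.COLOR_BGR2HSV)
    for p in pts: print(n,p,hsv[p[1],p[0]],[hsv[p[1]+k,p[0]].tolist() for k in (-14,-8,8,14)])
E
```

```text
top (268, 219) [ 15   6 244] [[0, 2, 123], [15, 8, 245], [17, 7, 244], [17, 13, 135]]
top (370, 198) [ 15   9 239] [[14, 16, 180], [15, 9, 239], [15, 9, 239], [120, 3, 77]]
top (413, 267) [ 11   9 236] [[0, 0, 108], [15, 9, 236], [11, 9, 235], [15, 16, 161]]
side (281, 202) [ 21  28 184] [[45, 6, 81], [23, 26, 159], [23, 28, 185], [25, 30, 102]]
side (333, 146) [ 24  26 184] [[19, 68, 30], [24, 24, 147], [22, 23, 124], [27, 26, 98]]
side (404, 161) [ 23  28 185] [[45, 6, 80], [25, 23, 133], [24, 23, 177], [25, 23, 120]]
```

View pics/c1.png

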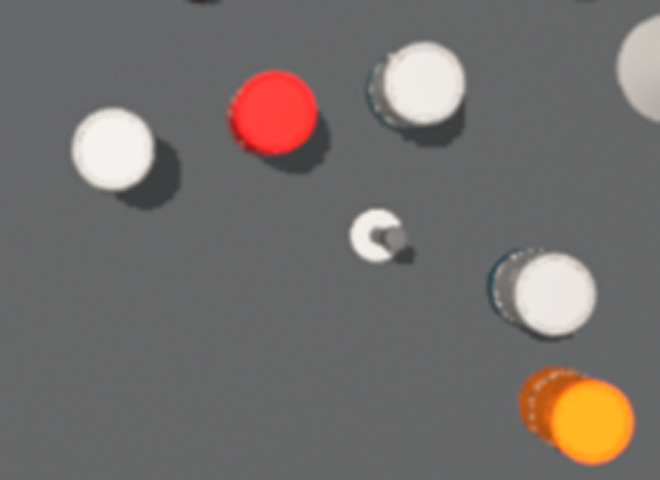

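View pics/c2.png

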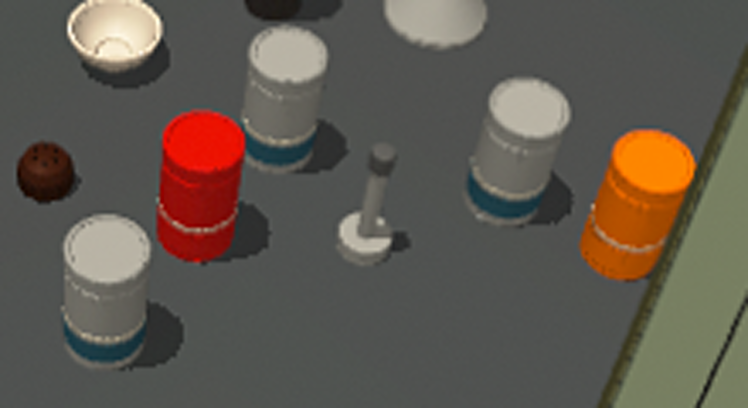

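The crops confirm three white-lidded tins with a blue foot band. Red, orange and the tamping rod (top ~(356,248)) stand nearby. Now I'll measure positions.

```bash
python3 - <<'E'
from h import *
t=cv2.imread('pics/top0.png');s=cv2.imread('pics/side0.png')
def blob(im,p,lo,hi=256):
    g=cv2.cvtColor(im,cv2.COLOR_BGR2GRAY)
    m=((g>=lo)&(g<hi)).astype(np.uint8);m=cv2.morphologyEx(m,cv2.MORPH_OPEN,np.ones((3,3)))
    n,l,st,ce=cv2.connectedComponentsWithStats(m)
    k=l[p[1],p[0]];c=max(cv2.findContours((l==k).astype(np.uint8),0,1)[0],key=cv2.contourArea)
    e=cv2.fitEllipse(c);return ce[k],st[k],e
T=[(268,219),(370,198),(413,267)];S=[(281,202),(333,146),(404,161)]
for a,b in zip(T,S):
    ca,sa,ea=blob(t,a,205);cb,sb,eb=blob(s,b,165)
    print(ca.round(1),sa,np.round(ea[1],1),'|',cb.round(1),sb,np.round(eb[1],1))
    X,gap=tri(ca,cb);print('  tri',X.round(1),gap.round(1),'plane109',plane('top',*ca,109).round(1),plane('side',*cb,109).round(1), 'width mm',ea[1][0]*(1258-109)/517.7)
# others
hsv=cv2.cvtColor(t,cv2.COLOR_BGR2HSV)
for nm,lo,hi,h in(('red',(0,180,200),(5,255,255),109),('orange',(8,180,220),(25,255,255),109)):
    m=cv2.inRange(hsv,lo,hi);M=cv2.moments(m,True);print(nm,plane('top',M['m10']/M['m00'],M['m01']/M['m00'],h).round(0))
print('rod foot',plane('top',354.5,248,8).round(0),'rod tip tri',tri((361,249.5),(362,175)))
for nm,p,z in(('cap',(297,161),32),('mill',(270,103),180),('bowl',(354,131),35),('grinder',(427,140),138),('funnel',(465,190),85)):print(nm,plane('top',*p,z).round(0))
E
python3 - <<'E'
import cv2
t=cv2.imread('pics/top0.png');s=cv2.imread('pics/side0.png')
cv2.imwrite('pics/c3.png',cv2.resize(t[110:250,60:230],None,fx=4,fy=4,interpolation=cv2.INTER_CUBIC))
cv2.imwrite('pics/c4.png',cv2.resize(s[190:340,90:250],None,fx=4,fy=4,interpolation=cv2.INTER_CUBIC))
E
```

```text
[267.2 219.1] [255 207  25  25 507] [24.4 24.6] | [281.2 203.4] [271 195  21  18 310] [17.5 20.6]
  tri [518.4   8.3 104.5] 1.3 plane109 [517.8   7.8 109. ] [516.3  11.3 109. ] width mm 54.21527033218758
[371.  197.2] [359 185  25  25 493] [23.9 24.4] | [334.4 146. ] [325 139  19  15 223] [13.8 18.7]
  tri [ 567.8 -227.   105.9] 2.0 plane109 [ 566.8 -227.1  109. ] [ 566.5 -223.8  109. ] width mm 53.12428632665836
[414.4 267.8] [403 256  24  25 483] [23.6 24.3] | [405.2 161.5] [396 154  19  16 246] [14.9 19.1]
  tri [ 408.1 -323.8  106.8] 2.5 plane109 [ 407.3 -324.   109. ] [ 407.9 -320.8  109. ] width mm 52.29043299244111
red [ 545. -114.  109.]
orange [ 312. -350.  109.]
rod foot [ 450. -204.    8.] rod tip tri (array([ 449.78253124, -202.83413472,  108.29085684]), np.float64(2.5012689556011325))
cap [660. -63.  32.]
mill [764.   0. 180.]
bowl [ 733. -201.   35.]
grinder [ 692. -348.  138.]
funnel [ 585. -451.   85.]
```

View pics/c3.png

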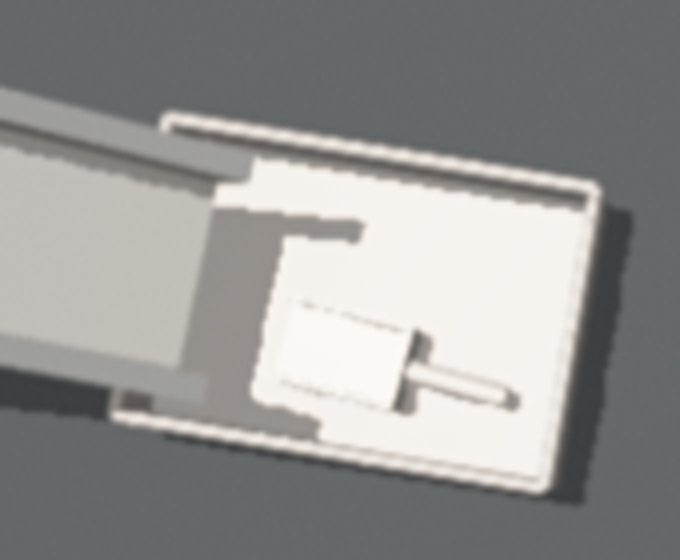

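View pics/c4.png

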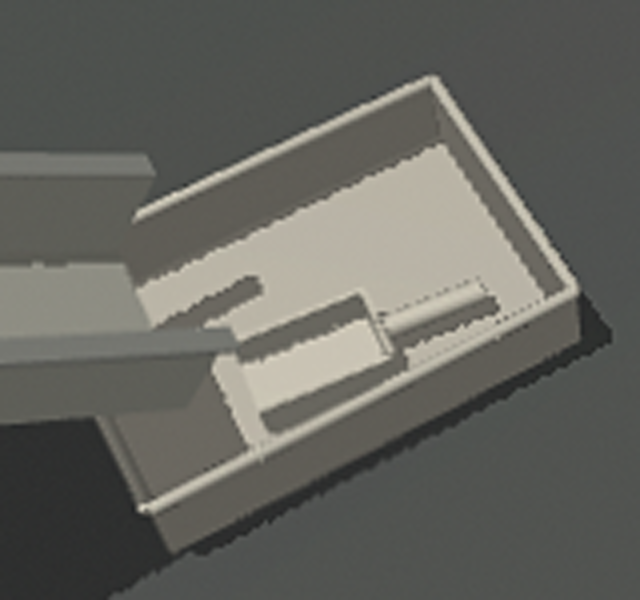

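Run:
```python
from h import *
c=[(209.5,156.75),(197,232),(88.2,213.5),(100.6,139.4)]
P=np.array([plane('top',*p,55) for p in c]);print(P.round(0));print(np.linalg.norm(P-np.roll(P,-1,0),axis=1).round(0),P.mean(0).round(1))
d=P[0]-P[3];print('tray y dir deg',np.degrees(np.arctan2(d[1],d[0])))
for a,b in((c[0],(198.3,210)),(c[1],(234,262.5)),(c[2],(126.5,317))):print(tri(a,b))
```

```text
[[668. 145.  55.]
 [489. 174.  55.]
 [534. 434.  55.]
 [711. 406.  55.]]
[181. 263. 179. 265.] [600.4 289.9  55. ]
tray y dir deg -99.34709800480125
(array([669.11804625, 146.495756  ,  51.72599776]), np.float64(2.308990331376999))
(array([490.83071766, 176.19928589,  52.4307428 ]), np.float64(4.212300950166263))
(array([534.53759886, 434.76011297,  56.07309257]), np.float64(2.8941613155076364))
```

>>> {"name": "play_rows", "arguments": {"increments": [[10,12,0,0,0],[22,26,0,0,0],[27,31,0,0,0],[30,34,0,0,0],[30,34,0,0,0],[27,31,0,0,0],[22,24,0,0,0],[11,12,0,0,0],[0,0,-20,0,0],[0,0,-30,0,0],[0,0,-25,0,0],[0,0,0,0,0],[0,0,0,0,0]], "newtons": 25}}

```text
time_s: 1.72
ee_pos: [408.0, -324.1, 153.9]
ee_rot: [179.9, -0.0, 23.4]
force: [0.2, -0.4, -0.5]
gripper_width: 91.3
```

Tray: the rim corners give 180 x 264 mm at z≈53, which matches the text, and its middle is at (600, 290). Before descending on tin C I'll check the alignment.

Run:
```python
from h import *
im=env.grab_frame("side")[:,:,::-1];cv2.imwrite('pics/s1.png',cv2.resize(im[60:260,300:520],None,fx=3,fy=3,interpolation=cv2.INTER_CUBIC))
```

```text
(no output)
```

View pics/s1.png

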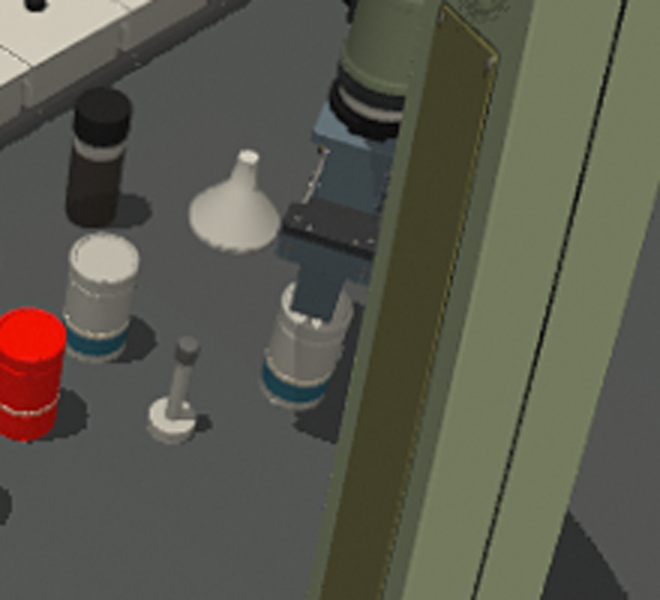

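The gripper sits over tin C (crop (310,340)) and nothing is under the fingers. Descending with the jaws open.

>>> {"name": "play_rows", "arguments": {"increments": [[0,0,-12,0,0],[0,0,-18,0,0],[0,0,-18,0,0],[0,0,-18,0,0],[0,0,-14,0,0],[0,0,-8,0,0],[0,0,0,0,0],[0,0,0,0,0]]}}

```text
time_s: 2.78
ee_pos: [408.0, -323.9, 65.5]
ee_rot: [179.9, -0.0, 23.4]
force: [-0.5, -0.6, -0.7]
gripper_width: 90.9
```

```bash
cat >> h.py <<'E'
def weigh(n=8):
    F=[]
    for _ in range(n):
        env.grab_frame("top");s=env.state();F.append(np.r_[s['force'],s['effort'][1:3]])
    F=np.array(F);print('F',F.mean(0).round(2),'sd',F.std(0).round(2),'pos',s['ee_pos'].round(1),'rot',s['ee_rot'].round(1),'w',round(s['gripper_width'],1),'t',s['time_s'])
E
python3 -c "
from h import *
weigh()"
```

```text
F [ -0.14   0.1   -0.19 -39.54 -17.44] sd [0.65 0.56 0.27 0.09 0.04] pos [ 407.6 -323.7   65.2] rot [180.   -0.   23.4] w 91.3 t 3.175
```

>>> {"name": "play_rows", "arguments": {"increments": [[0,0,0,0,0.2],[0,0,0,0,0.27],[0,0,0,0,0.3],[0,0,0,0,0.33],[0,0,0,0,0.4],[0,0,0,0,0.5],[0,0,0,0,0.5],[0,0,0,0,0.5]], "newtons": 25}}

```text
time_s: 4.18
ee_pos: [407.4, -323.4, 65.0]
ee_rot: [-180.0, 0.0, 23.4]
force: [-0.8, 1.2, 0.0]
gripper_width: 60.0
```

>>> {"name": "play_rows", "arguments": {"increments": [[0,0,3,0,0.5],[0,0,8,0,0.5],[0,0,12,0,0.5],[0,0,12,0,0.5],[0,0,10,0,0.5],[0,0,5,0,0.5],[0,0,0,0,0.5],[0,0,0,0,0.5],[0,0,0,0,0.5],[0,0,0,0,0.5]]}}

```text
time_s: 5.42
ee_pos: [407.4, -323.5, 114.7]
ee_rot: [-180.0, 0.0, 23.4]
force: [0.2, -0.3, -4.6]
gripper_width: 59.3
```

```bash
python3 -c "
from h import *
weigh(12)
im=env.grab_frame('side')[:,:,::-1];cv2.imwrite('pics/s2.png',cv2.resize(im[60:260,300:520],None,fx=3,fy=3,interpolation=cv2.INTER_CUBIC))"
```

```text
F [-1.000e-02  5.000e-02 -4.340e+00 -4.065e+01 -2.088e+01] sd [0.43 0.58 0.52 0.01 0.01] pos [ 407.6 -323.6  115. ] rot [180.   -0.   23.4] w 59.5 t 6.025
```

View pics/s2.png

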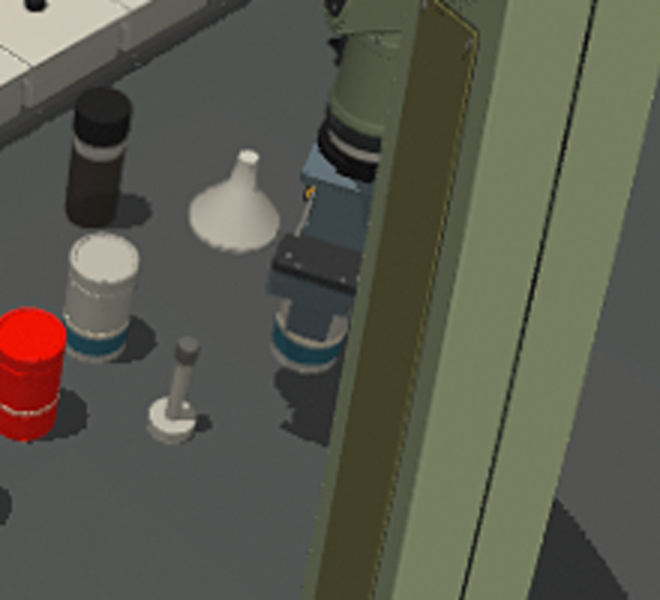

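Tin C is off the counter and upright, weighing ≈4.2 N (0.42 kg). Putting it back gently.

>>> {"name": "play_rows", "arguments": {"increments": [[0,0,-6,0,0.5],[0,0,-12,0,0.5],[0,0,-12,0,0.5],[0,0,-9,0,0.5],[0,0,-5,0,0.5],[0,0,-3,0,0.5],[0,0,-1.5,0,0.5],[0,0,-1,0,0.5],[0,0,-0.5,0,0.5],[0,0,0,0,0.5],[0,0,0,0,0.5]]}}

```text
time_s: 7.45
ee_pos: [407.6, -323.7, 65.1]
ee_rot: [180.0, -0.0, 23.4]
force: [-0.8, -0.1, -4.3]
gripper_width: 59.6
```

>>> {"name": "play_rows", "arguments": {"increments": [[0,0,-0.5,0,0.5],[0,0,0,0,0.5],[0,0,0,0,0.5]]}}

```text
time_s: 7.82
ee_pos: [407.7, -323.7, 64.9]
ee_rot: [180.0, -0.0, 23.4]
force: [-1.2, 1.0, 1.9]
gripper_width: 59.4
```

```bash
python3 -c "
from h import *
weigh(5)"
```

```text
F [ -1.11   2.03   4.16 -37.74 -17.59] sd [0.22 0.47 0.93 0.42 0.12] pos [ 407.7 -323.7   64.9] rot [180.   -0.   23.4] w 59.4 t 8.075
```

Standing on the counter now, since Fz went positive. Release gently and rise.

>>> {"name": "play_rows", "arguments": {"increments": [[0,0,0,0,0.3],[0,0,0,0,0.2],[0,0,0,0,0.1],[0,0,0,0,0],[0,0,0,0,0],[0,0,8,0,0],[0,0,18,0,0],[0,0,25,0,0],[0,0,30,0,0],[0,0,25,0,0],[5,3,15,0,0],[15,9,5,0,0],[25,15,0,0,0],[35,21,0,0,0],[35,21,0,0,0],[27,16,0,0,0],[14,10,0,0,0],[3,2,0,0,0],[0,0,0,0,0],[0,0,0,0,0]]}}

```text
time_s: 10.58
ee_pos: [565.8, -227.2, 190.6]
ee_rot: [180.0, 0.0, 23.4]
force: [1.1, 0.7, 0.1]
gripper_width: 91.3
```

```bash
python3 -c "
from h import *
weigh(4)
im=env.grab_frame('side')[:,:,::-1];cv2.imwrite('pics/s3.png',cv2.resize(im[60:260,240:480],None,fx=3,fy=3,interpolation=cv2.INTER_CUBIC))
cv2.imwrite('pics/s3t.png',env.grab_frame('top')[:,:,::-1])"
```

```text
F [-6.000e-02 -3.000e-02  3.500e-01 -4.491e+01 -2.273e+01] sd [0.41 0.45 0.45 0.06 0.  ] pos [ 566.1 -227.1  190.7] rot [180.   -0.   23.4] w 91.3 t 10.775
```

View pics/s3.png

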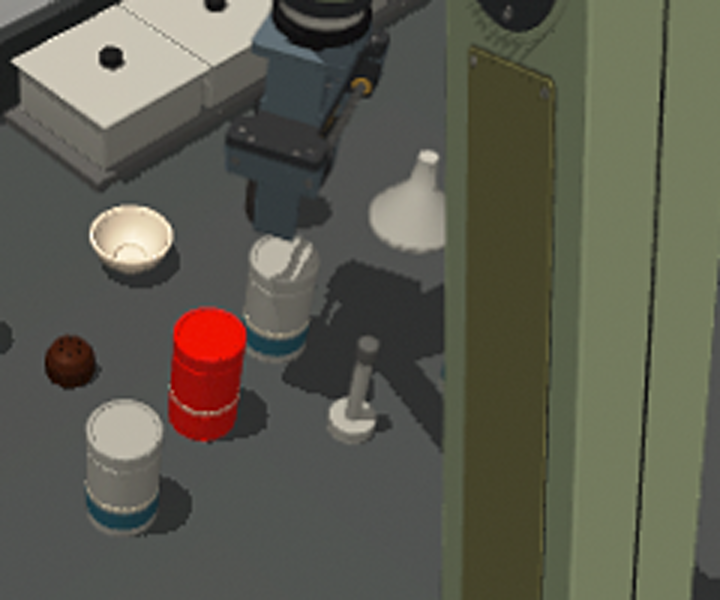

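View pics/s3t.png

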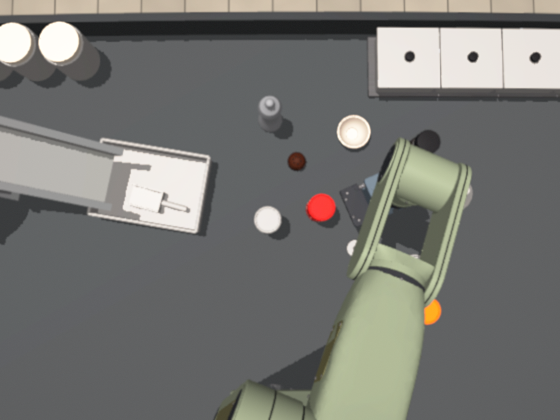

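Tin B is under the open gripper, and the red tin is clear of the fingers by about 29 mm. Descend, grip and lift.

>>> {"name": "play_rows", "arguments": {"increments": [[1,1,-12,0,0],[0,0,-22,0,0],[0,0,-25,0,0],[0,0,-22,0,0],[0,0,-18,0,0],[0,0,-14,0,0],[0,0,-8,0,0],[0,0,-4,0,0],[0,0,0,0,0],[0,0,0,0,0.2],[0,0,0,0,0.27],[0,0,0,0,0.3],[0,0,0,0,0.33],[0,0,0,0,0.4],[0,0,0,0,0.5],[0,0,0,0,0.5],[0,0,0,0,0.5]], "newtons": 25}}

```text
time_s: 13.0
ee_pos: [567.6, -225.7, 65.6]
ee_rot: [180.0, -0.0, 23.4]
force: [0.4, -0.4, 1.2]
gripper_width: 59.7
```

>>> {"name": "play_rows", "arguments": {"increments": [[0,0,3,0,0.5],[0,0,8,0,0.5],[0,0,12,0,0.5],[0,0,12,0,0.5],[0,0,10,0,0.5],[0,0,5,0,0.5],[0,0,0,0,0.5],[0,0,0,0,0.5],[0,0,0,0,0.5],[0,0,0,0,0.5]]}}

```text
time_s: 14.25
ee_pos: [567.4, -225.6, 115.1]
ee_rot: [-180.0, 0.0, 23.4]
force: [0.5, 0.2, -1.0]
gripper_width: 59.9
```

```bash
python3 -c "
from h import *
weigh(12)
im=env.grab_frame('side')[:,:,::-1];cv2.imwrite('pics/s4.png',cv2.resize(im[60:260,240:480],None,fx=3,fy=3,interpolation=cv2.INTER_CUBIC))"
```

```text
F [ -0.17   0.37  -1.34 -47.17 -21.25] sd [0.45 0.51 0.54 0.01 0.01] pos [ 567.6 -225.6  115.5] rot [180.   -0.   23.4] w 59.7 t 14.85
```

View pics/s4.png

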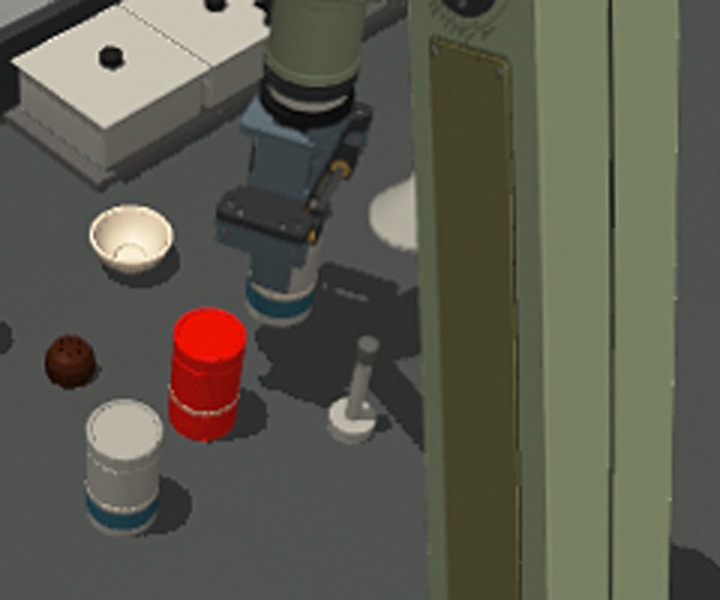

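Tin B is lifted upright at ≈1.5 N (0.15 kg), which is clearly lighter than C. Putting it back.

>>> {"name": "play_rows", "arguments": {"increments": [[0,0,-6,0,0.5],[0,0,-12,0,0.5],[0,0,-12,0,0.5],[0,0,-9,0,0.5],[0,0,-5,0,0.5],[0,0,-3,0,0.5],[0,0,-1.5,0,0.5],[0,0,-1,0,0.5],[0,0,-0.5,0,0.5],[0,0,0,0,0.5],[0,0,0,0,0.5]]}}

```text
time_s: 16.27
ee_pos: [567.6, -225.7, 65.6]
ee_rot: [180.0, -0.0, 23.4]
force: [-0.0, -0.3, -1.6]
gripper_width: 59.9
```

```bash
python3 -c "
from h import *
weigh(5)"
```

```text
F [-2.000e-02  2.100e-01 -1.290e+00 -4.801e+01 -1.953e+01] sd [0.31 0.2  0.47 0.1  0.05] pos [ 567.6 -225.7   65.6] rot [180.   -0.   23.4] w 60.0 t 16.525
```

>>> {"name": "play_rows", "arguments": {"increments": [[0,0,-0.5,0,0.5],[0,0,0,0,0.5],[0,0,0,0,0.5]]}}

```text
time_s: 16.9
ee_pos: [567.7, -225.7, 65.5]
ee_rot: [180.0, -0.0, 23.4]
force: [-1.7, 0.4, 5.6]
gripper_width: 59.9
```

```bash
python3 -c "
from h import *
weigh(5)"
```

```text
F [ -1.51   0.34   5.43 -44.26 -18.49] sd [0.26 0.53 0.47 0.   0.  ] pos [ 567.7 -225.7   65.5] rot [180.   -0.   23.4] w 59.4 t 17.15
```

>>> {"name": "play_rows", "arguments": {"increments": [[0,0,0,0,0.3],[0,0,0,0,0.2],[0,0,0,0,0.1],[0,0,0,0,0],[0,0,0,0,0],[0,0,8,0,0],[0,0,18,0,0],[0,0,25,0,0],[0,0,30,0,0],[0,0,25,0,0],[-3,12,15,0,0],[-6,27,5,0,0],[-9,42,0,0,0],[-10,48,0,0,0],[-9,45,0,0,0],[-7,33,0,0,0],[-4,18,0,0,0],[-2,9,0,0,0],[0,0,0,0,0],[0,0,0,0,0]]}}

```text
time_s: 19.65
ee_pos: [517.8, 7.6, 190.9]
ee_rot: [180.0, 0.0, 23.4]
force: [0.5, 0.2, -0.5]
gripper_width: 91.1
```

```bash
python3 -c "
from h import *
weigh(4)
im=env.grab_frame('side')[:,:,::-1];cv2.imwrite('pics/s5.png',cv2.resize(im[60:260,240:480],None,fx=3,fy=3,interpolation=cv2.INTER_CUBIC))
cv2.imwrite('pics/s5t.png',env.grab_frame('top')[:,:,::-1])"
```

```text
F [ -0.16  -0.12  -0.21 -36.65 -21.99] sd [0.43 0.31 0.48 0.03 0.01] pos [517.7   7.7 190.9] rot [180.    0.   23.4] w 91.0 t 19.85
```

View pics/s5.png

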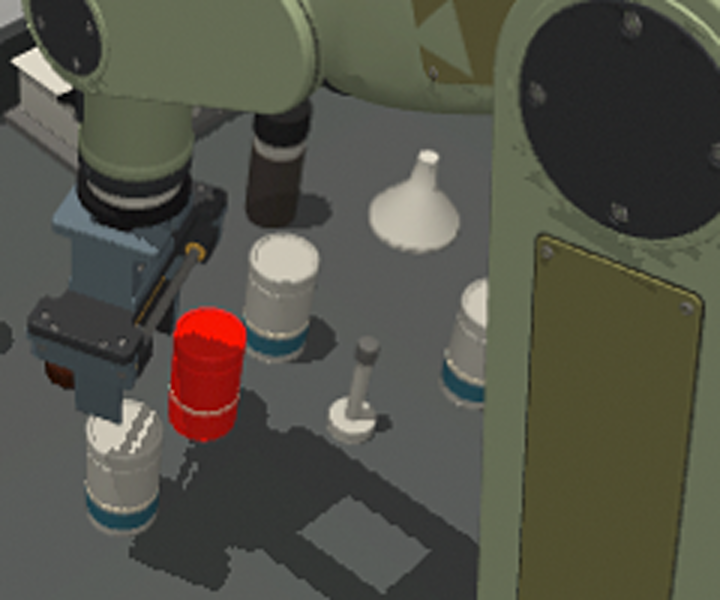

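View pics/s5t.png

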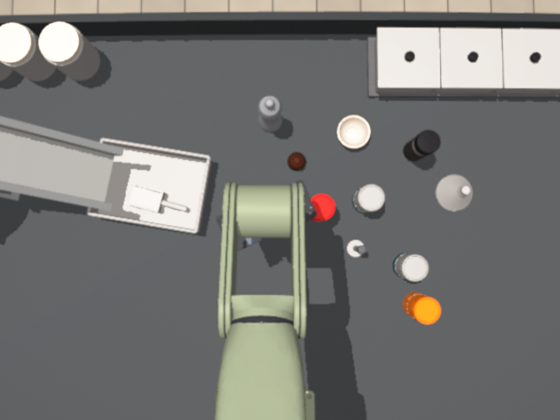

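Tins B (top (371,197)) and C (top (414,267)) are back upright at their old pixels. Next is tin A.

>>> {"name": "play_rows", "arguments": {"increments": [[0,1,-12,0,0],[0,0,-22,0,0],[0,0,-25,0,0],[0,0,-22,0,0],[0,0,-18,0,0],[0,0,-14,0,0],[0,0,-9,0,0],[0,0,-4,0,0],[0,0,0,0,0],[0,0,0,0,0.2],[0,0,0,0,0.27],[0,0,0,0,0.3],[0,0,0,0,0.33],[0,0,0,0,0.4],[0,0,0,0,0.5],[0,0,0,0,0.5],[0,0,0,0,0.5]], "newtons": 25}}

```text
time_s: 22.08
ee_pos: [517.7, 9.3, 65.1]
ee_rot: [180.0, -0.0, 23.4]
force: [0.3, -1.4, 1.0]
gripper_width: 59.7
```

>>> {"name": "play_rows", "arguments": {"increments": [[0,0,3,0,0.5],[0,0,8,0,0.5],[0,0,12,0,0.5],[0,0,12,0,0.5],[0,0,10,0,0.5],[0,0,5,0,0.5],[0,0,0,0,0.5],[0,0,0,0,0.5],[0,0,0,0,0.5],[0,0,0,0,0.5]]}}

```text
time_s: 23.32
ee_pos: [517.4, 9.4, 114.7]
ee_rot: [-180.0, 0.0, 23.4]
force: [-0.5, 0.6, -3.0]
gripper_width: 60.0
```

```bash
python3 -c "
from h import *
weigh(12)
im=env.grab_frame('side')[:,:,::-1];cv2.imwrite('pics/s6.png',cv2.resize(im[60:260,240:480],None,fx=3,fy=3,interpolation=cv2.INTER_CUBIC))"
```

```text
F [-2.000e-02 -6.000e-02 -2.640e+00 -3.954e+01 -2.032e+01] sd [0.3  0.55 0.42 0.01 0.01] pos [517.6   9.4 115. ] rot [180.   -0.   23.4] w 59.8 t 23.925
```

View pics/s6.png

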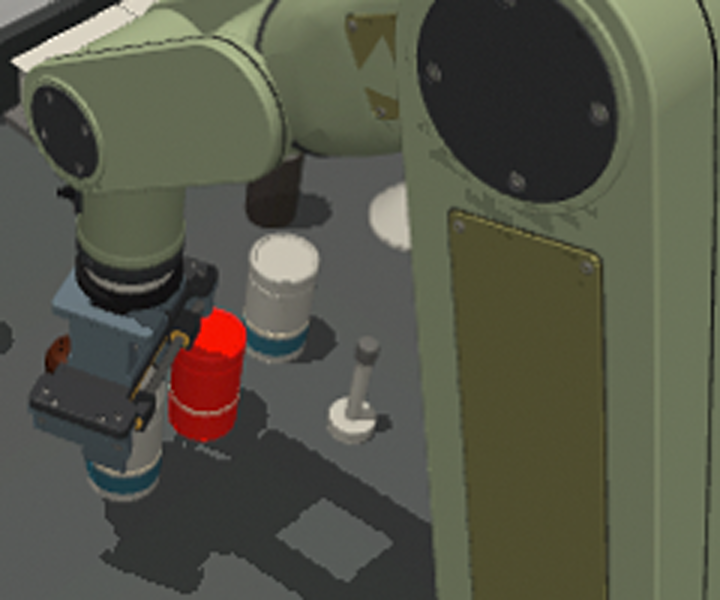

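A weighs ≈2.6 N against B ≈1.4 N and C ≈4.3 N, so C is the full one by a 1.7 N margin (at least 1.3 N expected, reading error ~0.2 N). Putting A back.

>>> {"name": "play_rows", "arguments": {"increments": [[0,0,-6,0,0.5],[0,0,-12,0,0.5],[0,0,-12,0,0.5],[0,0,-9,0,0.5],[0,0,-5,0,0.5],[0,0,-3,0,0.5],[0,0,-1.5,0,0.5],[0,0,-1,0,0.5],[0,0,-0.5,0,0.5],[0,0,-0.3,0,0.5],[0,0,0,0,0.5],[0,0,0,0,0.5]]}}

```text
time_s: 25.48
ee_pos: [517.7, 9.4, 65.1]
ee_rot: [180.0, -0.0, 23.4]
force: [-0.7, -0.5, 1.9]
gripper_width: 60.0
```

```bash
python3 -c "
from h import *
weigh(5)"
```

```text
F [ -0.93  -0.3    3.31 -37.84 -17.17] sd [0.37 0.26 0.43 0.33 0.12] pos [517.8   9.4  65. ] rot [180.   -0.   23.4] w 59.9 t 25.725
```

>>> {"name": "play_rows", "arguments": {"increments": [[0,0,0,0,0.3],[0,0,0,0,0.2],[0,0,0,0,0.1],[0,0,0,0,0],[0,0,0,0,0],[0,0,8,0,0],[0,0,18,0,0],[0,0,25,0,0],[0,0,30,0,0],[0,0,25,0,0],[-3,-10,15,0,0],[-9,-28,5,0,0],[-15,-46,0,0,0],[-18,-54,0,0,0],[-18,-54,0,0,0],[-17,-50,0,0,0],[-14,-42,0,0,0],[-9,-28,0,0,0],[-5,-15,0,0,0],[-2,-6,0,0,0]]}}

```text
time_s: 28.22
ee_pos: [407.1, -324.0, 190.5]
ee_rot: [-180.0, 0.0, 23.4]
force: [-0.2, 0.8, 0.5]
gripper_width: 91.3
```

```bash
python3 -c "
from h import *
weigh(6)
im=env.grab_frame('side')[:,:,::-1];cv2.imwrite('pics/s7.png',cv2.resize(im[60:260,240:480],None,fx=3,fy=3,interpolation=cv2.INTER_CUBIC))
cv2.imwrite('pics/s7t.png',env.grab_frame('top')[:,:,::-1])"
```

```text
F [ 2.000e-02  3.800e-01  2.900e-01 -3.673e+01 -2.195e+01] sd [0.59 0.38 0.33 0.17 0.14] pos [ 407.8 -322.8  190.7] rot [-180.    -0.    23.5] w 91.2 t 28.525
```

View pics/s7.png

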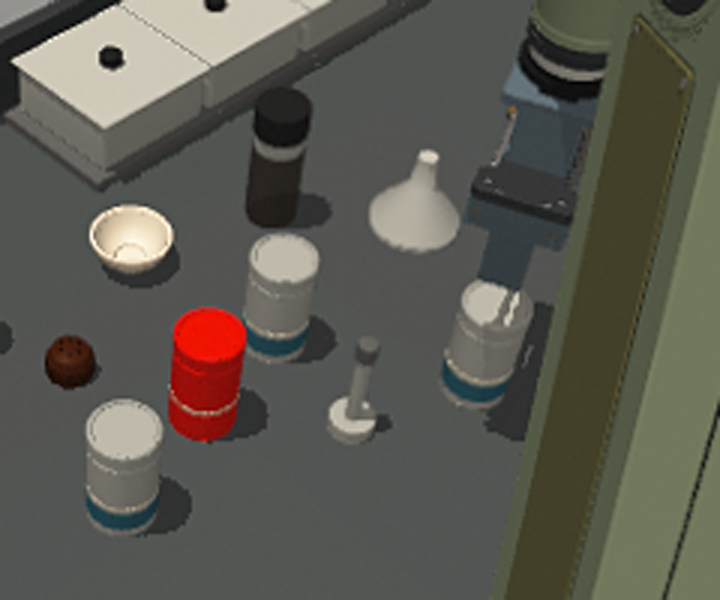

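View pics/s7t.png

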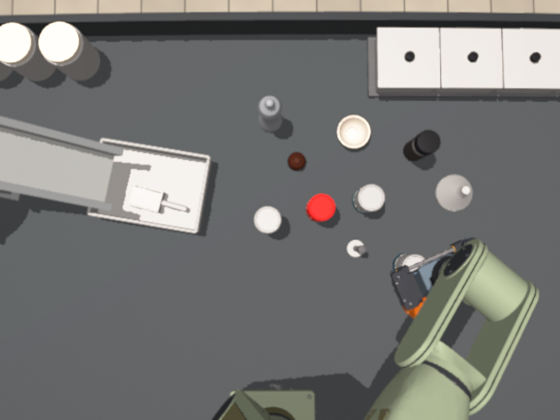

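A and B stand upright in place, and the gripper is over C again. Grip it.

>>> {"name": "play_rows", "arguments": {"increments": [[0,0,-12,0,0],[0,0,-22,0,0],[0,0,-25,0,0],[0,0,-22,0,0],[0,0,-18,0,0],[0,0,-14,0,0],[0,0,-8,0,0],[0,0,-4,0,0],[0,0,0,0,0],[0,0,0,0,0.2],[0,0,0,0,0.27],[0,0,0,0,0.3],[0,0,0,0,0.33],[0,0,0,0,0.4],[0,0,0,0,0.5],[0,0,0,0,0.5],[0,0,0,0,0.5]], "newtons": 30}}

```text
time_s: 30.75
ee_pos: [407.6, -323.7, 65.7]
ee_rot: [180.0, -0.0, 23.4]
force: [-0.3, 0.9, 1.2]
gripper_width: 59.5
```

>>> {"name": "play_rows", "arguments": {"increments": [[0,0,3,0,0.5],[0,0,8,0,0.5],[0,0,14,0,0.5],[0,0,20,0,0.5],[0,0,25,0,0.5],[0,0,25,0,0.5],[0,0,25,0,0.5],[0,0,20,0,0.5],[0,0,14,0,0.5],[0,0,10,0,0.5],[0,0,6,0,0.5],[0,0,0,0,0.5],[0,0,0,0,0.5],[0,0,0,0,0.5]]}}

```text
time_s: 32.5
ee_pos: [407.4, -323.5, 235.1]
ee_rot: [-179.9, 0.0, 23.4]
force: [-0.2, 0.8, -4.8]
gripper_width: 59.8
```

```bash
python3 -c "
from h import *
weigh(10)"
```

```text
F [  0.12  -0.    -4.23 -38.38 -24.79] sd [0.55 0.62 0.62 0.02 0.01] pos [ 407.6 -323.6  235.7] rot [180.    0.   23.4] w 59.9 t 33.0
```

>>> {"name": "play_rows", "arguments": {"increments": [[2,6,0,0,0.5],[4,13,0,0,0.5],[7,22,0,0,0.5],[10,30,0,0,0.5],[11,36,0,0,0.5],[12,40,0,0,0.5],[13,40,0,0,0.5],[13,40,0,0,0.5],[13,40,0,0,0.5],[12,40,0,0,0.5],[13,40,0,0,0.5],[13,40,0,0,0.5],[12,40,0,0,0.5],[13,40,0,0,0.5],[12,38,0,0,0.5],[11,36,0,0,0.5],[9,28,0,0,0.5],[7,22,0,0,0.5],[4,14,0,0,0.5],[2,8,0,0,0.5]]}}

```text
time_s: 35.5
ee_pos: [600.2, 290.2, 235.4]
ee_rot: [180.0, 0.0, 23.5]
force: [0.5, -0.4, -3.6]
gripper_width: 59.5
```

>>> {"name": "play_rows", "arguments": {"increments": [[0,0,0,0,0.5],[0,0,0,0,0.5],[0,0,0,0,0.5],[0,0,0,0,0.5]]}}

```text
time_s: 36.0
ee_pos: [600.6, 288.9, 235.9]
ee_rot: [180.0, -0.0, 23.4]
force: [-1.3, 0.3, -3.7]
gripper_width: 59.9
```

```bash
python3 -c "
from h import *
weigh(6)
im=env.grab_frame('side')[:,:,::-1];cv2.imwrite('pics/s8.png',im)
cv2.imwrite('pics/s8c.png',cv2.resize(im[120:340,60:320],None,fx=3,fy=2.7,interpolation=cv2.INTER_CUBIC))
cv2.imwrite('pics/s8t.png',env.grab_frame('top')[:,:,::-1])"
```

```text
F [-2.000e-02 -2.500e-01 -4.250e+00 -5.271e+01 -2.592e+01] sd [0.36 0.58 0.23 0.01 0.  ] pos [600.6 289.3 235.7] rot [180.    0.   23.4] w 59.6 t 36.3
```

View pics/s8c.png

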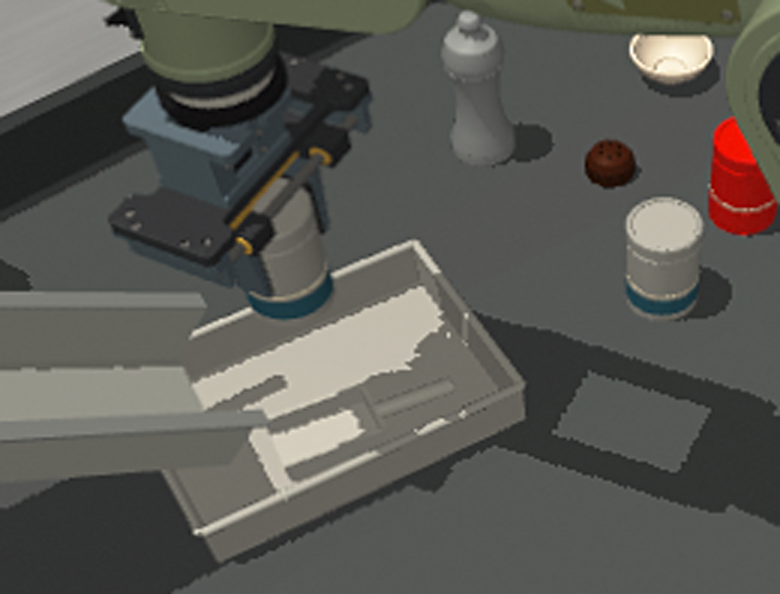

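View pics/s8t.png

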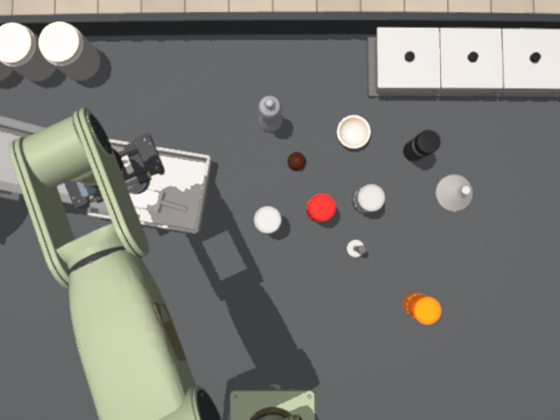

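View pics/s8.png

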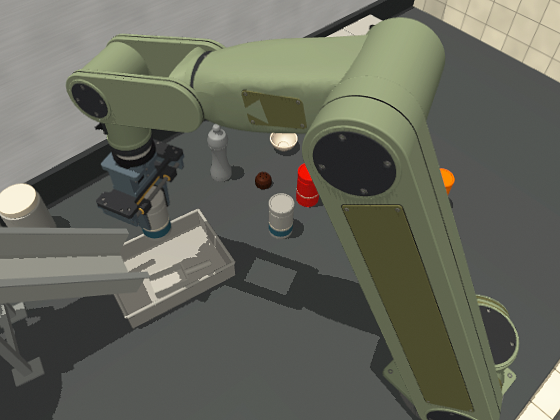

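Run:
```python
from h import *
a=np.linspace(0,2*np.pi,60)
P=np.array([proj('side',[600.6+30*np.cos(x),289.3+30*np.sin(x),170]) for x in a]);print('pred underside: lowest',P[P[:,1].argmax()].round(1),'left',P[:,0].min().round(1),'right',P[:,0].max().round(1))
im=cv2.imread('pics/s8.png');h=cv2.cvtColor(im,cv2.COLOR_BGR2HSV)
m=cv2.inRange(h,(95,120,40),(115,255,160))[190:260,120:200];ys,xs=np.nonzero(m);print('blue band px x',xs.min()+120,xs.max()+120,'y max',ys.max()+190)
t0=cv2.imread('pics/top0.png',0);t1=cv2.imread('pics/s8t.png',0)
for p in((268,219),(370,198)):
  for t in(t0,t1):
    l=cv2.connectedComponents((t>205).astype(np.uint8))[1]
    q=np.argwhere(l==l[p[1],p[0]]).mean(0)[::-1];print(p,q.round(2))
weigh(3)
```

```text
pred underside: lowest [156.1 241.5] left 143.3 right 171.9
blue band px x 143 170 y max 237
(268, 219) [267.17 219.08]
(268, 219) [267.07 219.14]
(370, 198) [370.97 197.21]
(370, 198) [370.92 197.17]
F [ -0.2    0.25  -4.48 -52.71 -25.92] sd [0.51 0.37 0.2  0.   0.  ] pos [600.6 289.4 235.7] rot [180.    0.   23.4] w 59.9 t 36.55
```

The held tin's image agrees with the predicted underside at z≈170, about 115 mm above the rim. It is still and upright, and A and B are within 0.1 px of where they stood. Handing in.

```bash
python3 -c "
from workcell import env
print(env.job_done()); print(env.state()['time_s'])"
```

```text
the job is handed in; nothing more can be done
None
the job is handed in; nothing more can be done
```

I lifted all three tins and found the full one. It is now held upright and still over the middle of the tray. I named the tins myself, since the scene gives no labels: A is at (518, 9), B at (567, -226) and C at (408, -324).

| Tin | Weight when lifted | About |
|---|---|---|
| C | 4.3 N | 0.43 kg |
| A | 2.6 N | 0.26 kg |
| B | 1.4 N | 0.14 kg |

- **Result:** C is the heaviest by about 1.7 N, against an averaged reading error of roughly 0.2 N. A second lift of C read 4.2 to 4.5 N.
- **Held pose:** the tool is at (600.6, 289.4, 235.7) and the tray middle measured (600, 290). The tin's underside is about 115 mm above the rim. The side view agrees with that, and the tin looked upright and clear of everything there.
- **Tins put back:** A and B are upright within 0.1 px of their first positions in the top view. The other things I could see stand where they were. The arm hid the funnel, grinder and rod in the last side view, but the top view shows them in place.
- **Disagreements:** the two cameras differed by about 3 mm on tin positions. Triangulated heights came out at 104–107 mm for the 109 mm tins and 52–56 mm for the 55 mm rim. On setting down, C and B needed about 0.5 mm more travel than planned before they touched the counter.

The last clock reading before hand-in was 36.6 s, and the largest wrist force I saw was about 6 N. The hand-in gave no verdict.

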